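# Check off the cap screws from shortest to tallest

## Robot

A 6-joint arm with a two-finger parallel gripper is mounted at the origin on the work surface. World frame = base frame: x ahead of the robot, y to its left, z up, the work surface at z = 0. Lengths are in m, angles in degrees, forces in N, time in s.
With the tool pointing down it reaches from about 0.375 to 0.9 m from the base axis. Payload 3.1 kg.
Tool frame: the origin (TCP) lies between the finger pads; the fingertips stand 11 mm ahead of it and the grasp point (between the pads) lies 8 mm behind it; z points along the fingers, y is the line along which they close (so a half turn about z gives the same grasp; the last joint's range is limited). The gripper opens to 87 mm and grips with 3 to 60 N. Pads are 19 mm wide; open, the fingers measure 117 mm over their backs; the gripper's body (75 mm by 190 mm) begins 51 mm behind the grasp point.
Start: joints at [-10.227, 30.224, 82.088, -0, 67.689, -10.227], TCP at [0.625, 0, 0.234] pointing down, gripper open.
Joint ranges: [-176.69, 176.69], [-43.24, 126.21], [12.49, 139.97], [-82, 262], [0, 151.66], [-163.58, 163.58]. Speed limits (degrees/s): [159.86, 159.86, 180, 180, 180, 180].

## Interface

Orientations are given as a 3x3 rotation matrix whose columns are the frame's x, y, z axes.
In Python, from rig import bot gives the robot as it stands.
- The arm moves only by the tool apply_moves, never from a script. Its argument "steps" is a list that holds one entry, the list of rows, each a list of 7 numbers: the shift along the tool's x, y, z in cm, then the turn, a rotation vector about the tool's x, y, z in degrees, then the gripper command: -1 is shut, 1 is fully open, values between are in proportion. In form: [[[dx, dy, dz, rx, ry, rz, jaw], ...]]. A call has 1 to 20 rows; each row is the pose to reach, as a shift and turn from the pose commanded when the call began, along the tool's axes at that moment; what a row does not reach only later rows make up. A row lasts 1/8 s, in which the tool goes at most 62.5 mm and 10.7 degrees, less where a joint would pass 70% of its speed; a pose out of reach is approached as far as the arm can. A call with a gripper value outside its range is refused whole. The fingers move at their own pace and stop on an object; the grip force is fixed at half the most. Time passes only in rows, so rows that repeat a pose let the fingers close. It gives the time, the measured TCP pose, the force, the opening and the grip force at its end, in the units of the state.
- bot.read_state(): the state, without advancing time (a new reading comes with each control period).
- bot.capture(name): name is "scene" or "side" or "wrist"; returns the picture (420x560x3 uint8, blue, green, red); there is no depth.
- bot.camera_model(name): a dict with "intrinsics" (3x3 intrinsics, pixels), "k1" (the pictures are not rectified: a ray, as slopes to the right and down, at radius r is drawn at 1 + k1 r^2 times it, then the intrinsics apply), "R" (3x3) and "t" (3): a world point X has camera coordinates R X + t. Camera axes: x right, y down, z forward; pixel columns grow to the right and rows downward; lengths in m; the calibration is good to about 2 mm. A picture is of the moment at which its call begins: read the wrist's pose just before it. camera_model takes no time and is no camera call; for the wrist camera it gives the pose at the moment of the call.
- bot.hand_in(): hands the job in; it is judged then, once.
The state is a dict: "time_s": time; "joint_positions": joint angles; "qvel": joint speeds; "tau": joint torques, N m; "position": TCP position; "tcp_rot": TCP orientation; "force": force on the tool from outside, world axes, zero at the start; "moment": the same for the moment, N m; "opening": opening from 0.0 (shut) to 1.0 (fully open); "grasp_force": force on a finger pad.
Only numpy, scipy, OpenCV 4.12 (cv2) and the standard library are available. Lean on these libraries where they do the work, as an engineer would, in place of code of your own. Each camera call takes 0.05 s, during which the arm holds its last target. There are 200 camera calls.

## Task

Check off the four black cap screws standing in the blue nest, one after another from the shortest to the tallest: touch each on top of its head with the fingertips, just lightly, so that its brass seat sinks by at least 3 mm and stays down to mark it as checked. Do not lift a screw out or tip it, leave every screw standing in its seat, and leave the gauges, caliper, bottle and hex key where they are.

Things in the scene. Friction and masses are not known exactly. Their poses are not given: they have to be found in the camera images.
- nest: blue square nest, 150 x 150 x 18 mm, fixed; origin under its centre, z up, x and y along its sides. Four brass seats (upright cups 27 mm across, rim 57 mm above the counter) stand at x = +-35, y = +-35 mm. A seat slides straight down by up to 12 mm to a hard stop, resists with about 3 N of friction and stays where it is left, with no spring back.
- screw_40: shortest of four loose black socket cap screws, standing head up in any one of the nest's seats: shank 16 mm across, 40 mm long; head 24 mm across, 16 mm high; 100 g. Origin at the foot of the shank, z towards the head; flat head top 56 mm above the origin. Untouched, the origin is 35 mm above the counter (head top 91 mm); it sinks with its seat.
- screw_50: second shortest of four loose black socket cap screws, standing head up in any one of the nest's seats: shank 16 mm across, 50 mm long; head 24 mm across, 16 mm high; 115 g. Origin at the foot of the shank, z towards the head; flat head top 66 mm above the origin. Untouched, the origin is 35 mm above the counter (head top 101 mm); it sinks with its seat.
- screw_60: second tallest of four loose black socket cap screws, standing head up in any one of the nest's seats: shank 16 mm across, 60 mm long; head 24 mm across, 16 mm high; 130 g. Origin at the foot of the shank, z towards the head; flat head top 76 mm above the origin. Untouched, the origin is 35 mm above the counter (head top 111 mm); it sinks with its seat.
- screw_70: tallest of four loose black socket cap screws, standing head up in any one of the nest's seats: shank 16 mm across, 70 mm long; head 24 mm across, 16 mm high; 145 g. Origin at the foot of the shank, z towards the head; flat head top 86 mm above the origin. Untouched, the origin is 35 mm above the counter (head top 121 mm); it sinks with its seat.
- funnel_bin: clear acrylic bin 160 x 160 x 140 mm with a wide galvanized funnel (200 mm across, rim 170 mm above the counter) in its mouth, fixed, to the left; origin at the centre of its underside. Not part of the job.
- case: open grey caliper case 290 x 110 x 28 mm, long side along its x, lid standing open on its -y side up to 125 mm high, fixed, to the right; origin at the centre of its underside. Not part of the job.
- caliper: silver dial caliper 235 mm long lying in the case; origin below the middle of its beam. Not part of the job.
- go_gauge: orange plastic go gauge, a flat U 90 x 72 x 12 mm lying on the counter; origin near its middle, on the underside. Not part of the job.
- ring_gauge: steel ring gauge, 60 mm across, 18 mm high, lying flat beyond the nest; origin at the centre of its underside. Not part of the job.
- oil_bottle: small yellow bottle, 40 mm across, 90 mm high, standing beyond the nest; origin at the centre of its underside. Not part of the job.
- hex_key: black L-shaped hex key, 120 x 35 mm, 8 mm thick, lying on the counter; origin on the counter under the middle of its long arm. Not part of the job.

How it is judged (in metres and radians):
On the way, in this order (a step that is already met when the one before it is completed fails the run):
1. the shortest screw is touched with the fingers and sinks (height (world z) of screw_40 below 0.0325 m and contact force between the fingers and screw_40 above 0.2 N), for 0.02 s.
2. the second shortest screw is touched with the fingers and sinks (height (world z) of screw_50 below 0.0325 m and contact force between the fingers and screw_50 above 0.2 N), for 0.02 s.
3. the second tallest screw is touched with the fingers and sinks (height (world z) of screw_60 below 0.0325 m and contact force between the fingers and screw_60 above 0.2 N), for 0.02 s.
4. the tallest screw is touched with the fingers and sinks (height (world z) of screw_70 below 0.0325 m and contact force between the fingers and screw_70 above 0.2 N), for 0.02 s.
At the end, for the whole second after the job is handed in: all four screws have sunk by at least 2.5 mm from their starting height and stand at rest in the nest's seats, upright within 0.15 rad (height (world z) of screw_40 between 0.019 and 0.0325 m and angle between each of screw_40, screw_50, screw_60, screw_70's own z axis and vertical below 0.15 rad and linear speed of each of screw_40, screw_50, screw_60, screw_70 below 0.02 m/s and horizontal distance between each of screw_40, screw_50, screw_60, screw_70 and nest below 0.06 m and height (world z) of screw_50 between 0.019 and 0.0325 m and height (world z) of screw_60 between 0.019 and 0.0325 m and height (world z) of screw_70 between 0.019 and 0.0325 m); the robot touches nothing.
It fails at once if a taller screw is pressed down before a shorter one ((height (world z) of screw_50 below 0.0325 m and not (height (world z) of screw_40 below 0.0325 m)) or (height (world z) of screw_60 below 0.0325 m and not (height (world z) of screw_50 below 0.0325 m)) or (height (world z) of screw_70 below 0.0325 m and not (height (world z) of screw_60 below 0.0325 m))).
It fails at once if a screw is pressed with more than 15 N (contact force between any of the fingers, the arm and screw_40 above 15 N or contact force between any of the fingers, the arm and screw_50 above 15 N or contact force between any of the fingers, the arm and screw_60 above 15 N or contact force between any of the fingers, the arm and screw_70 above 15 N).
It fails at once if a screw is lifted by more than 5 mm (height (world z) of any of screw_40, screw_50, screw_60, screw_70 above 0.04 m).
It fails at once if a screw is tipped by more than 0.3 rad (angle between any of screw_40, screw_50, screw_60, screw_70's own z axis and vertical above 0.3 rad).
It fails at once if the caliper, a gauge, the bottle or the hex key is moved by more than 15 mm (distance of any of caliper, go_gauge, ring_gauge, oil_bottle, hex_key from where it was at the start of the episode above 0.015 m).
It also fails if it takes over 45 s, if anything falls off the work surface, if the arm or the gripper's body presses on something with over 40 N, if the wrist force passes 120 N, or if a joint passes its speed limit or range.

## Working session

There is one attempt and no reset: what is moved stays moved. The work goes in short steps, Python scripts to look and compute and a tool call to move; the robot and the scene stay as the last step left them, time stands still between calls to the robot, and variables do not carry over. Pictures are saved under pics/ and viewed, at most 10 in all, crops included, and the job is handed in when it is done.

Besides the shell and the picture viewer there is one more tool, called by a JSON object that holds its "op" and its "data", one argument or row to a line. apply_moves: Moves the arm, as the interface text tells. Its arguments: {"type":"object","properties":{"steps":{"type":"array","items":{"type":"array","items":{"type":"array","items":{"type":"number"}}}}},"required":["steps"]}

```bash
mkdir -p pics; python3 - <<'E'
from rig import bot
import cv2
for n in ("scene","side","wrist"):
    m=bot.camera_model(n); im=bot.capture(n); cv2.imwrite(f"pics/{n}0.png",im); print(n,m)
print(bot.read_state())
E
```

```text
scene {'intrinsics': array([[489.89637564,   0.        , 283.01651521],
       [  0.        , 489.89637564, 216.62486341],
       [  0.        ,   0.        ,   1.        ]]), 'k1': -0.08351222762507826, 'R': array([[-0.5838881 ,  0.81163064, -0.0181764 ],
       [ 0.62914367,  0.43822975, -0.6419758 ],
       [-0.51308179, -0.3862776 , -0.76650942]]), 't': array([ 0.31455391, -0.28473208,  1.52369806])}
side {'intrinsics': array([[483.42291002,   0.        , 280.03151341],
       [  0.        , 483.42291002, 204.01791797],
       [  0.        ,   0.        ,   1.        ]]), 'k1': -0.1672537868829925, 'R': array([[ 0.99584798, -0.09082692, -0.00610431],
       [-0.05817554, -0.58340544, -0.81009487],
       [ 0.07001713,  0.80708646, -0.58626704]]), 't': array([-0.55210765,  0.08628129,  1.27583715])}
wrist {'intrinsics': array([[356.85899861,   0.        , 276.69648731],
       [  0.        , 356.85899861, 203.86634504],
       [  0.        ,   0.        ,   1.        ]]), 'k1': -0.05782989007637861, 'R': array([[ 9.99997145e-01, -1.14099878e-03, -2.09961392e-03],
       [-5.641883
[... 260 characters left out ...]
257e-04,
        6.76884253e+01, -1.02285417e+01]), 'qvel': array([-0.09465891, -0.25847279, -0.22372219,  0.01301727, -0.12934055,
        0.05920154]), 'tau': array([ 9.14956272e-04, -4.40429199e+01, -1.76841742e+01,  6.33679633e-02,
        5.52540855e-02, -1.06930895e-04]), 'position': array([6.24456377e-01, 1.16132747e-04, 2.32801504e-01]), 'tcp_rot': array([[-1.45333205e-05,  9.99998679e-01, -1.62516183e-03],
       [ 9.99999961e-01,  1.49889211e-05,  2.80329853e-04],
       [ 2.80353842e-04, -1.62515769e-03, -9.99998640e-01]]), 'force': array([0.29025312, 0.45659066, 0.86016167]), 'moment': array([0.00541743, 0.00470932, 0.00786159]), 'grasp_force': 0.0, 'opening': 1.0048181762893345}
```

View pics/scene0.png

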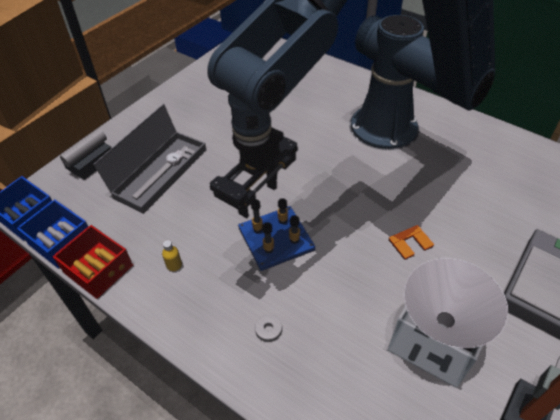

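View pics/side0.png

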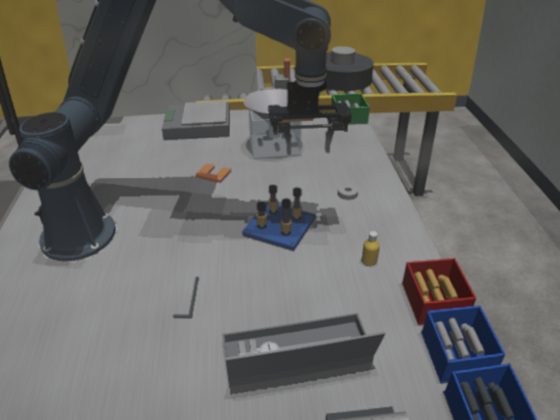

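View pics/wrist0.png

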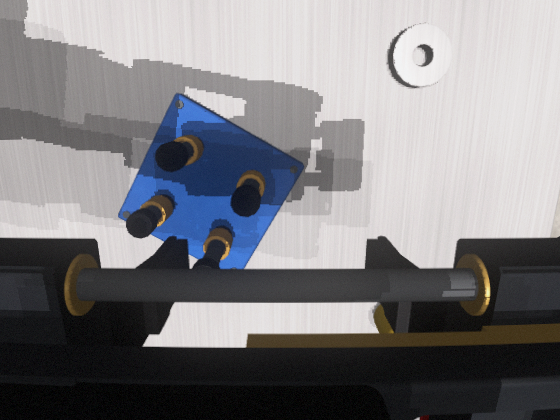

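The wrist view shows the nest with corners at about (178,94), (303,165), (243,270) and (119,214), and black heads at about (172,155), (247,197), (147,218) and (207,262). The scene view puts the nest at about (277,237), and the side view at about (281,224). Next I'll get the nest pose from the blue masks and enlarge the heads.

```bash
cat > h.py <<'E'
import numpy as np, cv2
def rays(m,px):
    K=m["intrinsics"]; k=m["k1"]; D=np.array([k,0,0,0.])
    p=cv2.undistortPoints(np.asarray(px,float).reshape(-1,1,2),K,D).reshape(-1,2)
    d=np.c_[p,np.ones(len(p))]@m["R"]; return -m["R"].T@m["t"],d
def onplane(m,px,z):
    c,d=rays(m,px); return (c+d*((z-c[2])/d[:,2])[:,None])
def proj(m,X):
    K=m["intrinsics"]
    return cv2.projectPoints(np.asarray(X,float).reshape(-1,1,3),cv2.Rodrigues(m["R"])[0],m["t"],K,np.array([m["k1"],0,0,0.]))[0].reshape(-1,2)
E
python3 - <<'E'
from rig import bot
from h import *
boxes={"scene":(225,190,330,275),"side":(235,180,325,250),"wrist":(100,80,320,285)}
tiles=[]
for n,(a,b,c,d) in boxes.items():
    im=cv2.imread(f"pics/{n}0.png"); m=bot.camera_model(n)
    i=im.astype(int); mask=((i[...,0]>i[...,2]*1.6+15)).astype(np.uint8)
    mm=np.zeros_like(mask); mm[b:d,a:c]=mask[b:d,a:c]
    k,l,s,_=cv2.connectedComponentsWithStats(mm); j=1+np.argmax(s[1:,4])
    ys,xs=np.where(l==j); P=onplane(m,np.c_[xs,ys],.018)[:,:2].astype(np.float32)
    r=cv2.minAreaRect(P*1000); print(n,r,s[j])
    if n!="wrist": tiles.append(cv2.resize(im[b:d,a:c],(400,600*400//800),interpolation=cv2.INTER_CUBIC)) if 0 else tiles.append(cv2.resize(im[b:b+75,a:a+100],(800,600),interpolation=cv2.INTER_CUBIC))
cv2.imwrite("pics/scene_c.png",tiles[0]); cv2.imwrite("pics/side_c.png",tiles[1])
E
```

```text
scene ((555.0490112304688, -10.323211669921875), (151.97210693359375, 147.5082550048828), 59.7662353515625) [ 239  208   76   61 1878]
side ((539.2605590820312, -38.79505920410156), (103.09725952148438, 147.84483337402344), 61.66376876831055) [244 219  64  28 829]
wrist ((551.9636840820312, -11.743843078613281), (148.389892578125, 147.58590698242188), 60.14518737792969) [  118    94   186   175 14167]
```

View pics/side_c.png

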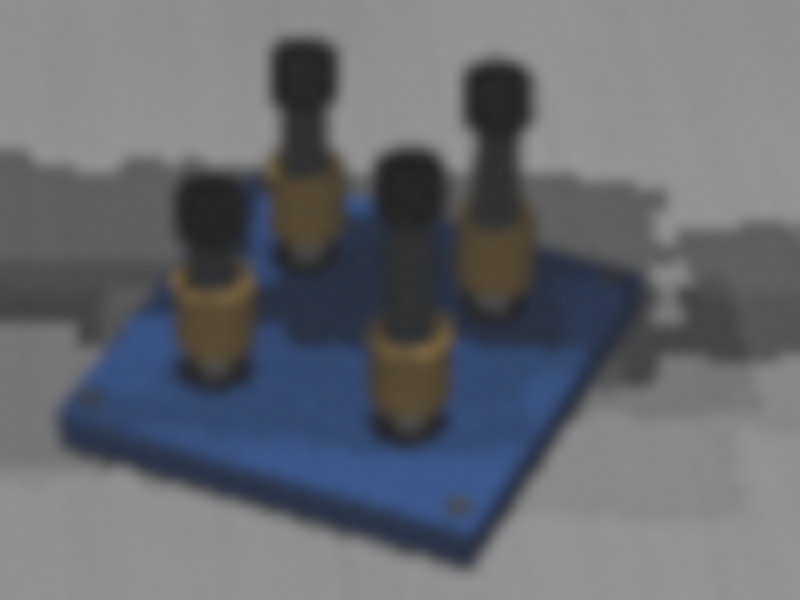

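View pics/scene_c.png

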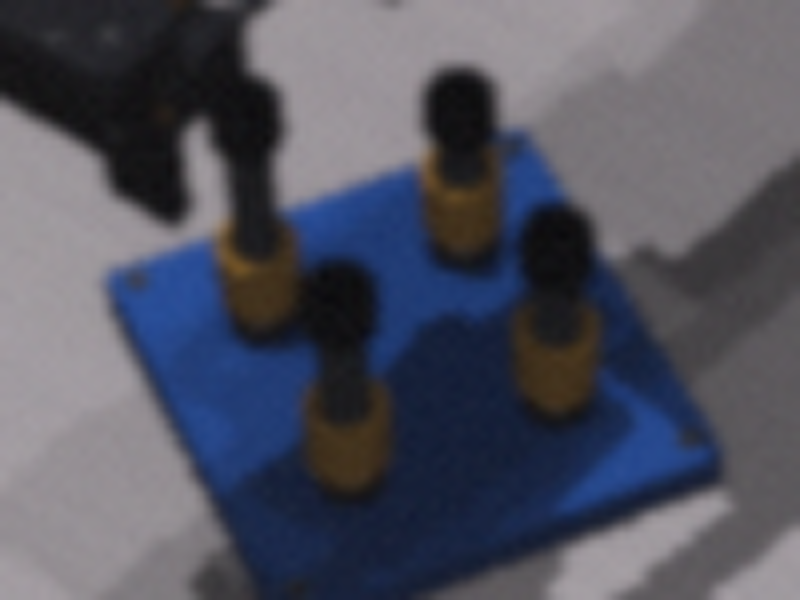

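In the side crop, the shortest screw is near-left with its head at about (211,197) and the tallest is near-right at (411,169). The back-left screw is at (304,58) and the back-right one at (497,80), showing more shank. The scene crop matches: (460,95), (250,102), (557,232) and (340,287). I'll triangulate the head tops from these.

```bash
python3 - <<'E'
from rig import bot
from h import *
S={"40?":((211,197),(460,95)),"70?":((411,169),(250,102)),"C50?":((304,58),(557,232)),"D60?":((497,80),(340,287))}
ms,mc,mw=[bot.camera_model(n) for n in("side","scene","wrist")]
H={"40?":.091,"70?":.121,"C50?":.101,"D60?":.111}
a=np.deg2rad(60-90)
for k,(s,c) in S.items():
    ps=(np.array(s)+.5)/8-.5+[235,180]; pc=(np.array(c)+.5)/8-.5+[225,190]
    A=[];b=[]
    for m,p in((ms,ps),(mc,pc)):
        o,d=rays(m,[p]); d=d[0]/np.linalg.norm(d[0]); Q=np.eye(3)-np.outer(d,d); A.append(Q); b.append(Q@o)
    X=np.linalg.lstsq(np.vstack(A),np.hstack(b),rcond=None)[0]
    print(k,X.round(4),"side",onplane(ms,[ps],H[k])[0].round(4),"scene",onplane(mc,[pc],H[k])[0].round(4),"wristpx",proj(mw,X).round(1))
c=np.array([.5535,-.011])
R=np.array([[np.cos(a),-np.sin(a)],[np.sin(a),np.cos(a)]])
print([(R@[i,j]+c).round(4) for i in(.035,-.035) for j in(.035,-.035)])
im=cv2.imread("pics/wrist0.png"); cv2.imwrite("pics/wc.png",cv2.resize(im[80:280,100:320],(770,600*770//660 if 0 else 700)[:2])[:600] if 0 else cv2.resize(im[90:285,100:330],None,fx=3,fy=3,interpolation=cv2.INTER_CUBIC))
E
```

```text
40? [ 0.5032 -0.0268  0.0893] side [ 0.5033 -0.0294  0.091 ] scene [ 0.504  -0.0258  0.091 ] wristpx [[138.5 226.2]]
70? [ 0.5636 -0.0601  0.12  ] side [ 0.5641 -0.0623  0.121 ] scene [ 0.5633 -0.0594  0.121 ] wristpx [[202.1 277.3]]
C50? [0.5381 0.0341 0.0998] side [0.5381 0.0321 0.101 ] scene [0.5387 0.0347 0.101 ] wristpx [[169.  158.1]]
D60? [ 5.981e-01 -5.000e-04  1.103e-01] side [ 0.5982 -0.0017  0.111 ] scene [ 5.983e-01 -1.000e-04  1.110e-01] wristpx [[243.8 203.2]]
[array([0.6013, 0.0018]), array([ 0.5663, -0.0588]), array([0.5407, 0.0368]), array([ 0.5057, -0.0238])]
```

View pics/wc.png

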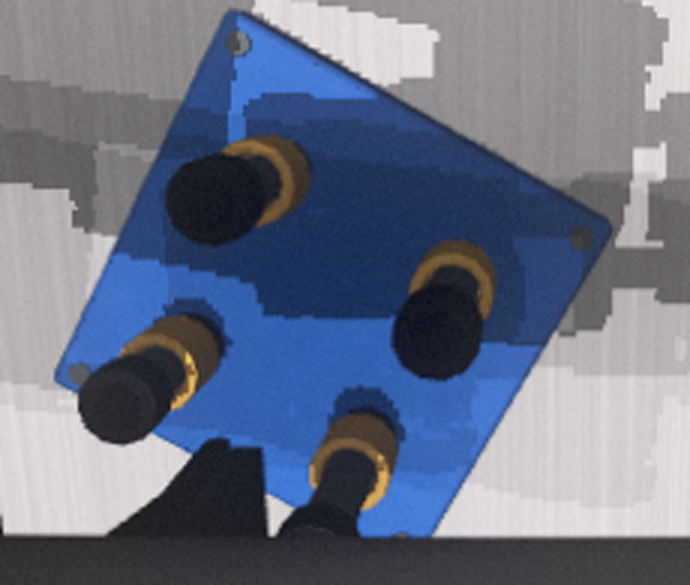

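The heights are confirmed: 91, 121, 100 and 110 mm, one each for the 40, 70, 50 and 60 screws. The wrist crop shows heads at about (119,404), (212,199) and (435,333), agreeing to about 2 mm. Head centres averaged over the views:

| Screw | x (m) | y (m) |
|---|---|---|
| screw_40 | .504 | -.0255 |
| screw_50 | .539 | .0355 |
| screw_60 | .5995 | .0005 |
| screw_70 | .5645 | -.0595 |

The first move shuts the gripper and goes above screw_40.

{"op": "apply_moves", "data": {
  "steps": [
    [[0,0,0,0,0,0,-1],[-0.5,-2.4,0,0,0,0,-1],[-1.0,-4.8,1,0,0,0,-1],[-1.5,-7.2,2,0,0,0,-1],[-2.0,-9.6,4,0,0,0,-1],[-2.5,-12.0,6.5,0,0,0,-1],[-2.5,-12.0,8.5,0,0,0,-1],[-2.5,-12.0,11.0,0,0,0,-1],[-2.5,-12.0,11.0,0,0,0,-1],[-2.5,-12.0,11.0,0,0,0,-1]]
  ]
}}

```text
time_s: 1.4
position: [0.5055, -0.0251, 0.1241]
tcp_rot: [[-0.0, 1.0, 0.001], [1.0, 0.0, -0.0], [-0.0, 0.001, -1.0]]
force: [-0.1, 0.2, -0.1]
opening: 0.022
grasp_force: 0.0
```

{"op": "apply_moves", "data": {
  "steps": [
    [[0,-0.1,0.6,0,0,0,-1],[0,-0.1,1.2,0,0,0,-1],[0,-0.1,1.6,0,0,0,-1],[0,-0.1,1.8,0,0,0,-1],[0,-0.1,1.8,0,0,0,-1],[0,-0.1,1.8,0,0,0,-1]]
  ]
}}

```text
time_s: 2.15
position: [0.5041, -0.025, 0.1056]
tcp_rot: [[0.0, 1.0, 0.0], [1.0, -0.0, -0.0], [-0.0, 0.0, -1.0]]
force: [0.6, -0.0, -0.6]
opening: 0.005
grasp_force: 0.0
```

```bash
python3 - <<'E'
from rig import bot
import cv2,numpy as np
a=bot.capture("side")[180:250,235:325]; b=bot.capture("scene")[190:280,225:325]
f=lambda i:cv2.resize(i,(400,400*i.shape[0]//i.shape[1]),interpolation=cv2.INTER_CUBIC)[:310]
cv2.imwrite("pics/c1.png",np.hstack([f(a),f(b)[:310]])if f(a).shape==f(b).shape else np.hstack([cv2.copyMakeBorder(x,0,400-x.shape[0],0,0,0) for x in(f(a),f(b))]))
print(bot.read_state()["position"])
E
```

```text
[ 0.50408552 -0.02499598  0.10569418]
```

View pics/c1.png

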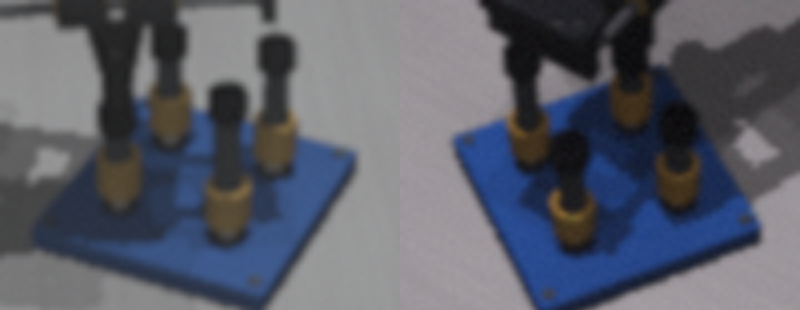

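In the side crop the fingertips are centred just above the shortest screw, at about (118,110), and the other screws are clear. I'll press slowly.

{"op": "apply_moves", "data": {
  "steps": [
    [[0,0,0.1,0,0,0,-1],[0,0,0.2,0,0,0,-1],[0,0,0.3,0,0,0,-1],[0,0,0.4,0,0,0,-1],[0,0,0.5,0,0,0,-1],[0,0,0.6,0,0,0,-1],[0,0,0.7,0,0,0,-1],[0,0,0.8,0,0,0,-1],[0,0,0.9,0,0,0,-1],[0,0,0.9,0,0,0,-1]]
  ]
}}

```text
time_s: 3.5
position: [0.504, -0.025, 0.0964]
tcp_rot: [[0.0, 1.0, -0.0], [1.0, -0.0, 0.0], [0.0, -0.0, -1.0]]
force: [0.1, -0.0, 1.9]
opening: 0.007
grasp_force: 0.9
```

Contact is made at 1.9 N and the seat has sunk about 5.6 mm. Next is screw_50.

{"op": "apply_moves", "data": {
  "steps": [
    [[0,0,-0.5,0,0,0,-1],[0,0,-2,0,0,0,-1],[0,0,-4.5,0,0,0,-1],[0,0,-6.5,0,0,0,-1],[1.5,0.9,-6.5,0,0,0,-1],[3.5,2.0,-6.5,0,0,0,-1],[5.0,2.9,-6.5,0,0,0,-1],[6.05,3.5,-6.0,0,0,0,-1],[6.05,3.5,-4.5,0,0,0,-1],[6.05,3.5,-3.2,0,0,0,-1],[6.05,3.5,-2.3,0,0,0,-1],[6.05,3.5,-2.0,0,0,0,-1],[6.05,3.5,-2.0,0,0,0,-1],[6.05,3.5,-2.0,0,0,0,-1]]
  ]
}}

```text
time_s: 5.25
position: [0.5393, 0.0353, 0.1169]
tcp_rot: [[0.0, 1.0, 0.001], [1.0, -0.0, -0.0], [-0.0, 0.001, -1.0]]
force: [-0.5, 0.6, -0.1]
opening: 0.009
grasp_force: 0.0
```

```bash
python3 - <<'E'
from rig import bot
import cv2,numpy as np
a=bot.capture("side")[180:250,235:325]; b=bot.capture("scene")[200:270,230:320]
f=lambda i:cv2.resize(i,(400,311),interpolation=cv2.INTER_CUBIC)
cv2.imwrite("pics/c2.png",np.hstack([f(a),f(b)]))
E
```

```text
(no output)
```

View pics/c2.png

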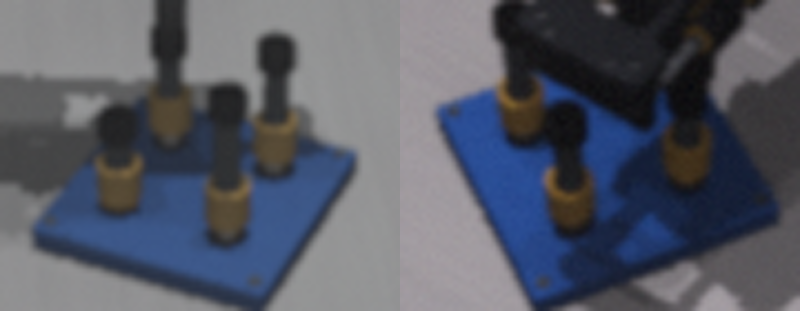

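The side crop shows the shortest screw's seat lowered and still standing at (120,185). The fingers are centred over screw_50 at (170,30). I'll press it.

{"op": "apply_moves", "data": {
  "steps": [
    [[0,0,0.15,0,0,0,-1],[0,0,0.25,0,0,0,-1],[0,0,0.35,0,0,0,-1],[0,0,0.45,0,0,0,-1],[0,0,0.55,0,0,0,-1],[0,0,0.65,0,0,0,-1],[0,0,0.75,0,0,0,-1],[0,0,0.85,0,0,0,-1],[0,0,0.95,0,0,0,-1],[0,0,1.05,0,0,0,-1],[0,0,1.05,0,0,0,-1]]
  ]
}}

```text
time_s: 6.72
position: [0.5389, 0.0355, 0.1059]
tcp_rot: [[-0.0, 1.0, -0.0], [1.0, 0.0, 0.0], [0.0, -0.0, -1.0]]
force: [0.2, -0.4, 2.7]
opening: 0.005
grasp_force: 1.0
```

{"op": "apply_moves", "data": {
  "steps": [
    [[0,0,-0.5,0,0,0,-1],[0,0,-2,0,0,0,-1],[0,0,-4.5,0,0,0,-1],[0,0,-6,0,0,0,-1],[-0.9,1.5,-6,0,0,0,-1],[-2.0,3.5,-6,0,0,0,-1],[-2.9,5.0,-6,0,0,0,-1],[-3.5,6.05,-5.5,0,0,0,-1],[-3.5,6.05,-4.2,0,0,0,-1],[-3.5,6.05,-3.0,0,0,0,-1],[-3.5,6.05,-2.3,0,0,0,-1],[-3.5,6.05,-2.1,0,0,0,-1],[-3.5,6.05,-2.1,0,0,0,-1],[-3.5,6.05,-2.1,0,0,0,-1]]
  ]
}}

```text
time_s: 8.48
position: [0.5998, 0.0006, 0.1275]
tcp_rot: [[-0.0, 1.0, 0.001], [1.0, 0.0, -0.0], [-0.0, 0.001, -1.0]]
force: [0.1, 0.2, 0.7]
opening: 0.004
grasp_force: 0.0
```

{"op": "apply_moves", "data": {
  "steps": [
    [[0,0,0.15,0,0,0,-1],[0,0,0.25,0,0,0,-1],[0,0,0.35,0,0,0,-1],[0,0,0.45,0,0,0,-1],[0,0,0.55,0,0,0,-1],[0,0,0.65,0,0,0,-1],[0,0,0.75,0,0,0,-1],[0,0,0.85,0,0,0,-1],[0,0,0.95,0,0,0,-1],[0,0,1.05,0,0,0,-1],[0,0,1.1,0,0,0,-1],[0,0,1.1,0,0,0,-1]]
  ]
}}

```text
time_s: 9.98
position: [0.5994, 0.0005, 0.1159]
tcp_rot: [[0.0, 1.0, -0.0], [1.0, -0.0, 0.0], [0.0, -0.0, -1.0]]
force: [1.5, 0.4, 2.4]
opening: 0.006
grasp_force: 1.1
```

{"op": "apply_moves", "data": {
  "steps": [
    [[0,0,-0.5,0,0,0,-1],[0,0,-2,0,0,0,-1],[0,0,-4.5,0,0,0,-1],[0,0,-5.5,0,0,0,-1],[-1.5,-0.9,-5.5,0,0,0,-1],[-3.5,-2.0,-5.5,0,0,0,-1],[-5.0,-2.9,-5.5,0,0,0,-1],[-6.0,-3.5,-5.2,0,0,0,-1],[-6.0,-3.5,-4.2,0,0,0,-1],[-6.0,-3.5,-3.0,0,0,0,-1],[-6.0,-3.5,-2.4,0,0,0,-1],[-6.0,-3.5,-2.1,0,0,0,-1],[-6.0,-3.5,-2.1,0,0,0,-1],[-6.0,-3.5,-2.1,0,0,0,-1]]
  ]
}}

```text
time_s: 11.72
position: [0.5648, -0.0594, 0.1373]
tcp_rot: [[-0.0, 1.0, 0.001], [1.0, 0.0, -0.0], [-0.0, 0.001, -1.0]]
force: [-0.7, 0.3, 0.2]
opening: 0.002
grasp_force: 0.0
```

{"op": "apply_moves", "data": {
  "steps": [
    [[0,0,0.15,0,0,0,-1],[0,0,0.25,0,0,0,-1],[0,0,0.35,0,0,0,-1],[0,0,0.45,0,0,0,-1],[0,0,0.55,0,0,0,-1],[0,0,0.65,0,0,0,-1],[0,0,0.75,0,0,0,-1],[0,0,0.85,0,0,0,-1],[0,0,0.95,0,0,0,-1],[0,0,1.05,0,0,0,-1],[0,0,1.1,0,0,0,-1],[0,0,1.1,0,0,0,-1]]
  ]
}}

```text
time_s: 13.22
position: [0.5644, -0.0595, 0.1259]
tcp_rot: [[-0.0, 1.0, -0.0], [1.0, 0.0, 0.0], [0.0, -0.0, -1.0]]
force: [-0.2, 0.4, 1.7]
opening: 0.003
grasp_force: 0.9
```

{"op": "apply_moves", "data": {
  "steps": [
    [[0,0,-0.5,0,0,0,-1],[0,0,-2,0,0,0,-1],[0,0,-5,0,0,0,-1],[0,0,-9,0,0,0,-1],[0,0,-12,0,0,0,-1],[0,0,-12,0,0,0,-1],[0,0,-12,0,0,0,-1]]
  ]
}}

```text
time_s: 14.1
position: [0.5638, -0.0593, 0.2457]
tcp_rot: [[0.0, 1.0, -0.001], [1.0, -0.0, 0.0], [0.0, -0.001, -1.0]]
force: [-0.1, 0.2, -1.0]
opening: 0.001
grasp_force: 0.0
```

```bash
python3 - <<'E'
from rig import bot
import cv2,numpy as np
a=bot.capture("side")[180:250,235:325]; b=bot.capture("scene")[200:270,230:320]
f=lambda i:cv2.resize(i,(400,311),interpolation=cv2.INTER_CUBIC)
cv2.imwrite("pics/c3.png",np.hstack([f(a),f(b)]))
E
```

```text
(no output)
```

View pics/c3.png

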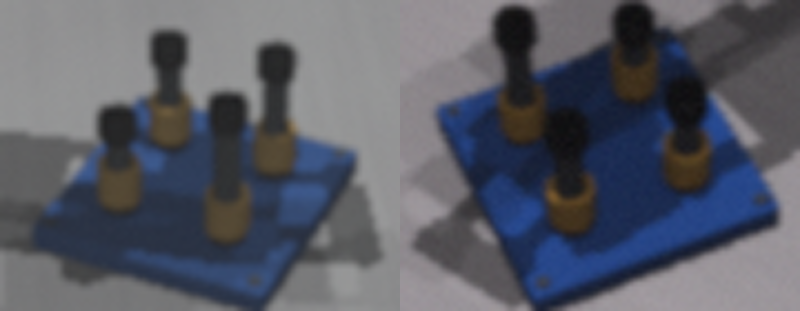

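All four screws stand upright in their lowered seats, with side-crop heads at (118,125), (168,50), (228,113) and (276,62). The robot is clear, so I'm handing in.

```bash
python3 -c "
from rig import bot
print(bot.hand_in())"
```

```text
the job is handed in; nothing more can be done
None
```

I pressed all four screws in order from shortest to tallest, each sinking about 5.6–6 mm by the arm's readings, left them upright in their seats with the arm clear, and handed in the job; no verdict was returned.

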